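Lid the four stoneware pots before service

TASK

Put every lid on the open pot of its own colour and size so that it sits flat and fully down on the rim. Set each lid down rather than dropping it, leave the pots standing where they are, and do not move the sauce jar or the stack of bowls.

Things in the scene. Friction and masses are not known exactly. Their poses are not given: they have to be found in the camera images.
- rim_slate (a point): dark slate-grey round stoneware pot, open and empty, standing upright and loose on the bench: outside diameter 100 mm, height 45 mm, wall 5 mm (mouth 90 mm across inside). This point is the centre of its mouth, level with the rim, 45 mm above the bench; z is up along the pot's axis.
- knob_slate (a point): dark slate-grey loose lid, right way up: plate 104 mm across, 5 mm thick; under it a tapered plug 8 mm deep, 82 to 76 mm across, on which it stands; on top a central pale wooden knob, 26 mm across, 32 mm tall. This point: on the axis in the knob, 9 mm below its top, 23 mm above the plate, 36 mm above the plug's foot; z up. On its pot the plate rests on the rim, this point 28 mm above the rim. Fingertips must stay above the plate.
- rim_blue (a point): blue round stoneware pot, open and empty, standing upright and loose on the bench: outside diameter 88 mm, height 45 mm, wall 5 mm (mouth 78 mm across inside). This point is the centre of its mouth, level with the rim, 45 mm above the bench; z is up along the pot's axis.
- knob_blue (a point): blue loose lid, right way up: plate 92 mm across, 5 mm thick; under it a tapered plug 8 mm deep, 70 to 64 mm across, on which it stands; on top a central pale wooden knob, 26 mm across, 32 mm tall. This point: on the axis in the knob, 9 mm below its top, 23 mm above the plate, 36 mm above the plug's foot; z up. On its pot the plate rests on the rim, this point 28 mm above the rim. Fingertips must stay above the plate.
- rim_orange (a point): orange round stoneware pot, open and empty, standing upright and loose on the bench: outside diameter 76 mm, height 45 mm, wall 5 mm (mouth 66 mm across inside). This point is the centre of its mouth, level with the rim, 45 mm above the bench; z is up along the pot's axis.
- knob_orange (a point): orange loose lid, right way up: plate 80 mm across, 5 mm thick; under it a tapered plug 8 mm deep, 58 to 52 mm across, on which it stands; on top a central pale wooden knob, 26 mm across, 32 mm tall. This point: on the axis in the knob, 9 mm below its top, 23 mm above the plate, 36 mm above the plug's foot; z up. On its pot the plate rests on the rim, this point 28 mm above the rim. Fingertips must stay above the plate.
- rim_yellow (a point): yellow round stoneware pot, open and empty, standing upright and loose on the bench: outside diameter 64 mm, height 45 mm, wall 5 mm (mouth 54 mm across inside). This point is the centre of its mouth, level with the rim, 45 mm above the bench; z is up along the pot's axis.
- knob_yellow (a point): yellow loose lid, right way up: plate 68 mm across, 5 mm thick; under it a tapered plug 8 mm deep, 46 to 40 mm across, on which it stands; on top a central pale wooden knob, 26 mm across, 32 mm tall. This point: on the axis in the knob, 9 mm below its top, 23 mm above the plate, 36 mm above the plug's foot; z up. On its pot the plate rests on the rim, this point 28 mm above the rim. Fingertips must stay above the plate.
- jar: small closed jar of red sauce, 66 mm in diameter, 78 mm tall, white cap and paper label; a bystander. Origin at the centre of its underside.
- bowls: stack of three white bowls, 114 mm in diameter, 68 mm tall; a bystander. Origin at the centre of its underside.

How it is judged:
By the outcome, as a careful person would: the job done as asked, in the order asked, and still so for the second after the job is handed in, with the robot touching nothing.
It also fails if it takes over 112 s, if anything falls off the work surface, if the arm or the gripper's body presses on something with over 40 N, if the wrist force passes 120 N, or if a joint passes its speed limit or range.

ROBOT

A 7-joint arm with a two-finger parallel gripper is mounted at the origin on the work surface. World frame = base frame: x ahead of the robot, y to its left, z up, the work surface at z = 0. Lengths are in mm, angles in rad, forces in N, time in s.
With the tool pointing down it reaches from about 375 to 925 mm from the base axis. Payload 3.1 kg.
Tool frame: the origin (TCP) lies on the centre line of the jaws, within the pads' length; the fingertips stand r.nose_length ahead of it and the grasp point (between the pads) lies 3 mm ahead of it (r.nose_length is the distance from the TCP to the fingertips, in mm); z points along the fingers, y is the line along which they close (so a half turn about z gives the same grasp; the last joint's range is limited). The gripper opens to 85 mm and grips with 20 to 120 N. Pads are 22 mm wide; open, the fingers measure 114 mm over their backs; the gripper's body (76 mm by 85 mm) begins 54 mm behind the grasp point. The pads swing forward as they close: fully open they stand 13 mm farther back than shut.
Start: joints at [-1.275, 0.383, 0.044, 1.598, -0.018, 1.161, -0.05], TCP at [249.384, 600.259, 253.269] pointing down, gripper open.
Joint ranges: [-2.61, 2.61], [-0.41, 2.15], [-1.48, 1.57], [0, 2.5], [-1.57, 4.71], [0.05, 1.97], [-2.85, 2.85]. Speed limits (rad/s): [2.79, 2.79, 3.14, 3.14, 3.14, 3.14, 3.14].

INTERFACE

Orientations are given as [roll, pitch, yaw] about the fixed x, y, z axes, in that order (R = Rz(yaw) Ry(pitch) Rx(roll)).
In Python, from bench import r gives the robot as it stands.
- The arm moves only by the shell command python3 -m jog 'ROWS' [FORCE]. ROWS is JSON, a list of rows, each a list of 7 numbers: the shift along the tool's x, y, z in mm, then the turn, a rotation vector about the tool's x, y, z in rad, then the gripper command: -1 is fully open, 1 is shut, values between are in proportion. In form: [[x, y, z, wx, wy, wz, fingers], ...]. A call has 1 to 12 rows; each row is the pose to reach, as a shift and turn from the pose commanded when the call began, along the tool's axes at that moment; what a row does not reach only later rows make up. A row lasts 1/12 s, in which the tool goes at most 41.7 mm and 7.16 degrees, less where a joint would pass 70% of its speed; a pose out of reach is approached as far as the arm can. A call with a gripper value outside its range is refused whole. The fingers move at their own pace and stop on an object; FORCE is the grip in N (left out, the last holds). Time passes only in rows, so rows that repeat a pose let the fingers close. It gives the time, the measured TCP pose, the force, the opening and the grip force at its end, in the units of the state.
- r.get_obs(): the state, without advancing time (a new reading comes with each control period).
- r.snapshot(name): name is "scene" or "top" or "wrist"; returns the picture (480x640x3 uint8, red, green, blue); there is no depth.
- r.camera_params(name): a dict with "vfov" (degrees; the focal length in pixels is half the picture's height over the tangent of half this angle, whatever the lens; pixels are square), "cx", "cy" (the principal point, pixels), "R" (3x3) and "t" (3): a world point X has camera coordinates R X + t. Camera axes: x right, y down, z forward; pixel columns grow to the right and rows downward; lengths in mm; the calibration is good to about 2 mm. A picture is of the moment at which its call begins: read the wrist's pose just before it. camera_params takes no time and is no camera call; for the wrist camera it gives the pose at the moment of the call.
- r.job_done(): hands the job in; it is judged then, once.
Trained networks look in the newest picture that a camera, given by its name, has taken for a name from the list of things; names that differ only in an ending like _2 or _b are one class to them, and where a whole thing is asked for, a point or a joint stands for the part that bears it (a point fixed in the world has none). Each returns a list of dicts, best first, with "score" (0 to 1); they miss things now and then, are a little off and sometimes report something else, mostly with a low value. They report only what shows in the picture. A call takes as long as a camera call.
- r.trace(camera, name): "mask" (480x640 bool, what is visible of it) and "bbox" ([left, top, right, bottom] in pixels, round what is visible of it).
The state is a dict: "time_s": time; "q": joint angles; "qd": joint speeds; "tau": joint torques, N m; "eef_pos": TCP position; "orientation": TCP orientation; "ft_force": force on the tool from outside, world axes, zero at the start; "torque": the same for the moment, N m; "gripper_width": finger opening in mm; "grip_force": force on a finger pad.
Only numpy, scipy, OpenCV 4.12 (cv2) and the standard library are available. Lean on these libraries where they do the work, as an engineer would, in place of code of your own. Each camera call takes 0.05 s, during which the arm holds its last target. There are 200 camera calls.

## Working session

There is one attempt and no reset: what is moved stays moved. The work goes in short steps, Python scripts to look and compute and a shell command to move; the robot and the scene stay as the last step left them, time stands still between calls to the robot, and variables do not carry over. Pictures are saved under pics/ and viewed, at most 14 in all, crops included, and the job is handed in when it is done.

```bash
ls; mkdir -p pics; python3 - <<'E'
from bench import r
import cv2
o=r.get_obs(); print({k:o[k] for k in('time_s','eef_pos','orientation','ft_force','gripper_width')}, r.nose_length)
for n in('scene','top'):
    im=r.snapshot(n); cv2.imwrite(f'pics/{n}0.png',im[:,:,::-1]); p=r.camera_params(n); print(n,p)
    
E
```

```text
pics
{'time_s': 0.0, 'eef_pos': array([249.05909389, 599.41120896, 251.85013871]), 'orientation': array([-3.13890356e+00,  1.18195842e-04,  2.74788463e+00]), 'ft_force': array([0.64730854, 0.79928996, 0.81128965]), 'gripper_width': 85.34706179518355} 22.0
scene {'vfov': 43.90050838973755, 'cx': 320.89560613281384, 'cy': 252.415673803923, 'R': array([[ 0.79910804,  0.60099761,  0.01510674],
       [ 0.48703903, -0.63244425, -0.60233484],
       [-0.35244763,  0.48868818, -0.79810058]]), 't': array([-463.12660341, -221.73727105, 2032.14017689])}
top {'vfov': 48.0930340625337, 'cx': 314.18987851943456, 'cy': 232.56539801405944, 'R': array([[-0.02648265, -0.99951771,  0.0162179 ],
       [-0.99771507,  0.02541919, -0.06259792],
       [ 0.06215548, -0.0178386 , -0.99790705]]), 't': array([   9.89587753,  548.2294887 , 1479.01693144])}
```

View pics/top0.png

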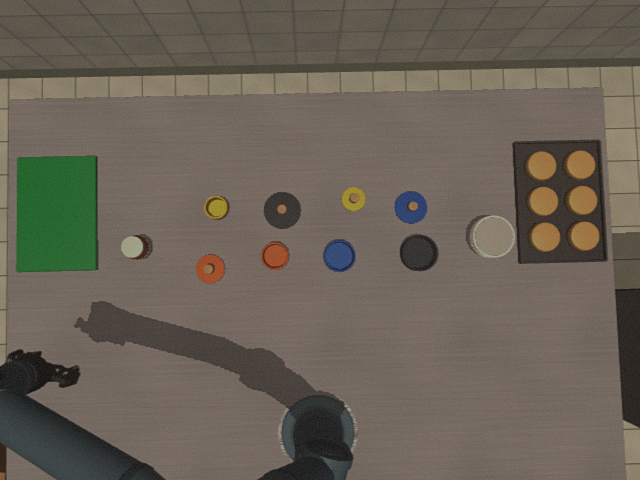

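View pics/scene0.png

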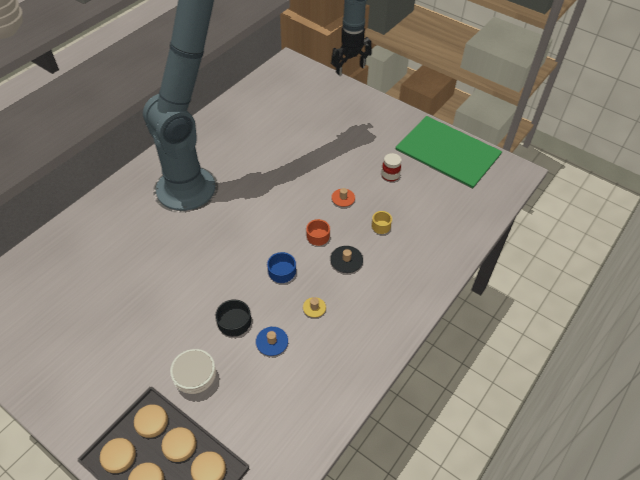

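The top view shows pots at yellow (217,208), orange (275,255), blue (339,255) and slate (419,252). Lids are at orange (210,269), slate (282,210), yellow (353,199) and blue (411,207), the jar at (135,247) and the bowls at (491,237). The scene view agrees.

```bash
cat > h.py <<'E'
import numpy as np, cv2
from scipy.optimize import least_squares
from scipy.spatial.transform import Rotation as Ro
from bench import r
D=dict(slate=100,blue=88,orange=76,yellow=64)
A=np.linspace(0,2*np.pi,72,endpoint=False)
def ring(d,z): return np.c_[d/2*np.cos(A),d/2*np.sin(A),np.full(72,z)]
def parts(name,z0=0):   # convex parts, origin at underside centre
    k,c=name.split('_'); d=D[c]
    P=[[ (d,0),(d,45)]] if k=='rim' else [[(d-24,0),(d-18,8),(d+4,8),(d+4,13)],[(26,13),(26,45)]]
    return [np.vstack([ring(*s) for s in p])+[0,0,z0] for p in P]
def proj(p,X):
    c=X@np.array(p['R']).T+p['t']; f=240/np.tan(np.radians(p['vfov'])/2)
    return c[:,:2]/c[:,2:]*f+[p['cx'],p['cy']]
def ray(p,uv,z):
    f=240/np.tan(np.radians(p['vfov'])/2); R=np.array(p['R'])
    d=R.T@np.array([(uv[0]-p['cx'])/f,(uv[1]-p['cy'])/f,1]); o=-R.T@np.array(p['t'])
    return (o+d*(z-o[2])/d[2])[:2]
def stats(p,name,xy,z0):
    S=8; im=np.zeros((480*2,640*2),np.uint8)
    for q in parts(name,z0):
        uv=proj(p,q+[xy[0],xy[1],0])
        h=cv2.convexHull(np.float32(uv))
        cv2.fillConvexPoly(im,np.int32(np.round((h*2+.5)*256)),255,cv2.LINE_AA,8)
    m=cv2.moments(im); return np.array([m['m10'],m['m01']])/m['m00']/2-.25,m['m00']/255/4
def fit(cam,name,z0=0,p=None,ref=None):
    """xy of the thing from its mask centroid, score, mask area/model area"""
    p=p or r.camera_params(cam); T=r.trace(cam,name)
    if not T: return None
    t=T[0]; m=cv2.moments(t['mask'].astype(np.uint8)); c=np.array([m['m10'],m['m01']])/m['m00']
    xy=ray(p,c,20+z0)
    for _ in range(6):
        g,a=stats(p,name,xy,z0); xy=xy+ray(p,c,20+z0)-ray(p,g,20+z0)
    return xy.round(1),round(float(t['score']),2),round(m['m00']/a,2)
def todo(target,yaw=None):
    """shift in tool axes from measured TCP to target (down-pointing tool)"""
    o=r.get_obs(); R=Ro.from_euler('xyz',o['orientation']); d=R.inv().apply(np.array(target)-o['eef_pos'])
    w=np.zeros(3)
    if yaw is not None:
        w=(R.inv()*Ro.from_euler('xyz',[np.pi,0,yaw])).as_rotvec()
    return d.round(1),w.round(3)
E
python3 - <<'E'
from h import *
for n in('scene','top'):
    r.snapshot(n)
    for c in D:
        for k in('rim','knob'): print(n,k,c,fit(n,f'{k}_{c}'))
    for j in('jar','bowls'):
        t=r.trace(n,j)[0]; b=t['bbox']; print(n,j,ray(r.camera_params(n),((b[0]+b[2])/2,(b[1]+b[3])/2),40).round(),b)
p=r.camera_params('wrist'); print(p)
E
```

```text
scene rim slate (array([ 484.6, -292.4]), 0.83, 0.9)
scene knob slate (array([616.4,  83.1]), 0.9, 0.93)
scene rim blue (array([481.3, -71.8]), 0.64, 0.92)
scene knob blue (array([ 613.1, -279.2]), 0.76, 0.98)
scene rim orange (array([486.6, 103.9]), 0.82, 0.89)
scene knob orange (array([455.9, 283.6]), 0.65, 0.94)
scene rim yellow (array([622.8, 264.3]), 0.58, 0.87)
scene knob yellow (array([ 641.4, -117.9]), 0.64, 0.9)Traceback (most recent call last):
  File "<stdin>", line 7, in <module>
IndexError: list index out of range
```

```bash
python3 - <<'E'
from h import *
for n in('top',):
    r.snapshot(n)
    for c in D:
        for k in('rim','knob'): print(n,k,c,fit(n,f'{k}_{c}'))
    for j in('jar','bowls'):
      for t in r.trace(n,j)[:1]:
        b=t['bbox']; print(n,j,ray(r.camera_params(n),((b[0]+b[2])/2,(b[1]+b[3])/2),40).round(),b)
p=r.camera_params('wrist'); print(p)
E
```

```text
top rim slate (array([ 485.3, -292. ]), 0.9, 0.92)
top knob slate (array([614.6,  83.5]), 0.97, 0.95)
top rim blue (array([482.9, -72.2]), 0.8, 0.95)
top knob blue (array([ 615. , -277.4]), 0.95, 0.96)
top rim orange (array([486.4, 106.5]), 0.78, 0.96)
top knob orange (array([ 483.7, -295.7]), 0.61, 1.63)
top rim yellow (array([624.7, 265. ]), 0.68, 0.91)
top knob yellow (array([ 642.4, -116.6]), 0.96, 0.96)
top jar [515. 479.] [119.9, 238.2, 153.9, 259.6]
top bowls [ 517. -490.] [469.2, 216.4, 512.6, 261.1]
{'vfov': 60.77378773746547, 'cx': 323.59997484264454, 'cy': 237.08603247283267, 'R': array([[ 0.38351513,  0.92353403, -0.00102112],
       [ 0.8828454 , -0.36629338,  0.29396114],
       [ 0.27110909, -0.11364003, -0.95581682]]), 't': array([-649.58841212,  -38.20219089,  380.32331777])}
```

Both cameras agree to about 2 mm. The exception is the top trace for the orange lid, a false hit on the slate pot, so I'll use the scene value (456,284) there. Orange goes first.

```bash
python3 - <<'E'
from h import *
print(ray(r.camera_params('top'),(210.5,269),10), todo([456,283.6,160],2.748))
E
```

```text
[454.82825822 285.8153391 ] (array([-312.3, -213.2,   93.3]), array([-0., -0., -0.]))
```

```bash
python3 -m jog '[[-20,-14,6,0,0,0,-1],[-55,-37,16,0,0,0,-1],[-90,-61,27,0,0,0,-1],[-125,-85,37,0,0,0,-1],[-160,-109,48,0,0,0,-1],[-195,-133,58,0,0,0,-1],[-230,-157,69,0,0,0,-1],[-262,-179,78,0,0,0,-1],[-290,-198,87,0,0,0,-1],[-305,-208,91,0,0,0,-1],[-312,-213,93,0,0,0,-1],[-312,-213,93,0,0,0,-1]]' 40
python3 - <<'E'
from h import *
p=r.camera_params('wrist'); im=r.snapshot('wrist'); cv2.imwrite('pics/w1.png',im[:,:,::-1])
print(fit('wrist','knob_orange',p=p)); o=r.get_obs(); print(o['eef_pos'],o['orientation'])
r.snapshot('top');print(fit('top','knob_orange'))
E
```

```text
time_s: 2.15
eef_pos: [457.1, 280.9, 159.9]
orientation: [-3.14, 0.0, 2.742]
ft_force: [0.4, -0.2, 0.3]
gripper_width: 85.4
grip_force: 0.0
(array([454.7, 286.7]), 0.72, 0.96)
[455.17273986 285.72437795 160.62115826] [ 3.14018363e+00 -7.59135279e-04  2.74931941e+00]
(array([470.7, 272.9]), 0.65, 0.32)
```

View pics/w1.png

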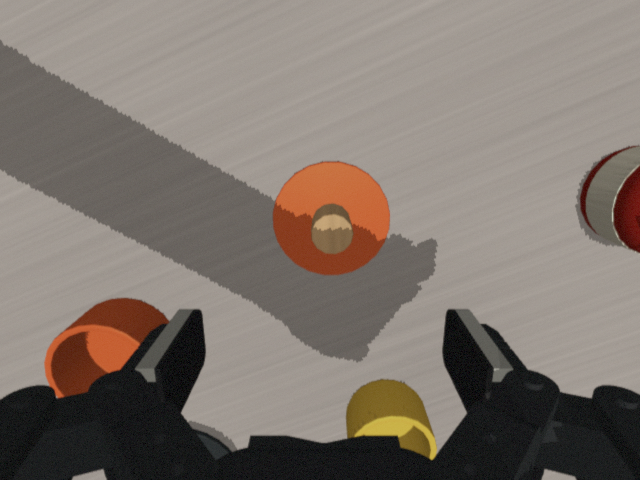

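The wrist view shows the orange lid at (331,218) with its knob between the two fingers, which confirms about (455.2,285.8).

```bash
python3 - <<'E'
from h import *
for i in range(2): r.snapshot('scene'); print(todo([455.2,285.8,40],2.748), r.get_obs()['eef_pos'])
print(fit('scene','knob_orange'))
E
```

```text
(array([ -1. ,  -1. , 120.8]), array([ 0.002, -0.   ,  0.005])) [454.64173571 286.85081972 160.80441885]
(array([ -0.8,  -0.7, 120.7]), array([ 0.001, -0.   ,  0.004])) [454.71151344 286.53761877 160.71608263]
(array([455.1, 286.4]), 0.9, 0.9)
```

```bash
python3 -m jog '[[0,0,20,0,0,0,-0.3],[0,0,50,0,0,0,-0.3],[0,0,80,0,0,0,-0.2],[0,0,100,0,0,0,-0.1],[0,0,113,0,0,0,-0.1],[0,0,119,0,0,0,-0.1],[0,0,120,0,0,0,-0.1],[0,0,120,0,0,0,0.4],[0,0,120,0,0,0,1],[0,0,120,0,0,0,1],[0,0,120,0,0,0,1],[0,0,120,0,0,0,1]]' 40
python3 -m jog '[[0,0,0,0,0,0,1],[0,0,0,0,0,0,1],[0,0,0,0,0,0,1]]'
```

```text
time_s: 3.5
eef_pos: [456.7, 284.6, 41.5]
orientation: [3.139, 0.001, 2.748]
ft_force: [0.3, 0.2, 3.9]
gripper_width: 25.0
grip_force: 39.6
time_s: 3.75
eef_pos: [456.7, 284.6, 41.5]
orientation: [3.14, 0.001, 2.748]
ft_force: [-0.6, -1.2, 5.9]
gripper_width: 24.9
grip_force: 39.8
```

```bash
python3 -m jog '[[0,0,-5,0,0,0,1],[0,0,-20,0,0,0,1],[0,0,-45,0,0,0,1],[0,0,-70,0,0,0,1],[0,0,-85,0,0,0,1],[0,0,-90,0,0,0,1],[0,0,-90,0,0,0,1]]'
python3 - <<'E'
from h import *
p=r.camera_params('wrist'); im=r.snapshot('wrist'); cv2.imwrite('pics/w2.png',im[:,:,::-1])
print(fit('wrist','knob_orange',p=p,z0=90)); o=r.get_obs(); print(o['eef_pos'])
print(todo([486.5,105.2,131.5],2.748))
E
```

```text
time_s: 4.33
eef_pos: [456.5, 284.3, 131.6]
orientation: [3.139, 0.001, 2.748]
ft_force: [0.5, -1.1, -0.7]
gripper_width: 24.7
grip_force: 39.4
(array([450.3, 286.5]), 0.69, 0.76)
[454.95225244 283.31591586 129.33816157]
(array([ -97.5, -152.4,   -2. ]), array([-0.002, -0.001, -0.   ]))
```

View pics/w2.png

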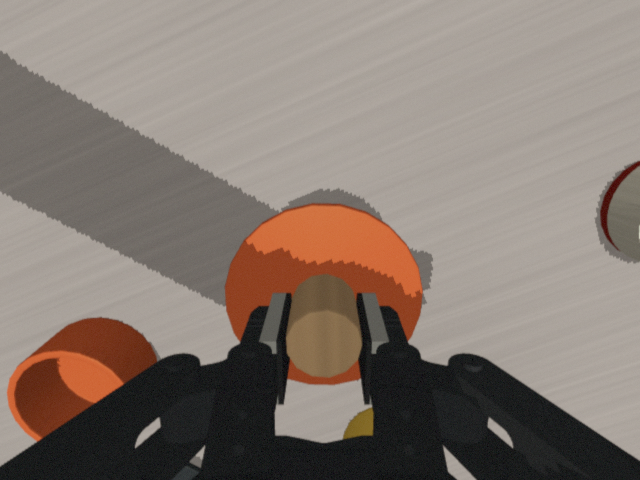

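The lid is held level, its plate spanning columns 226–423 and rows 203–384. The fingers hide part of the mask, so I'll fit on the bounding box instead.

```bash
cat >> h.py <<'E'
def bfit(cam,name,z0,p=None,b=None):
    """xy from the bounding box (held lid, partly hidden by fingers)"""
    p=p or r.camera_params(cam)
    if b is None: b=r.trace(cam,name)[0]['bbox']
    b=np.array(b,float); c=(b[:2]+b[2:])/2; xy=ray(p,c,10+z0)
    for _ in range(6):
        uv=proj(p,np.vstack(parts(name,z0))+[*xy,0]); g=(uv.min(0)+uv.max(0))/2
        xy=xy+ray(p,c,10+z0)-ray(p,g,10+z0)
    return xy.round(1),b,np.ptp(uv,axis=0).round()
def held(name,dz=40.5):
    """lid axis relative to TCP, world axes, from the wrist camera"""
    o=[r.get_obs()['eef_pos']]; p=r.camera_params('wrist'); r.snapshot('wrist')
    t=bfit('wrist',name,0+o[0][2]-dz,p); o.append(r.get_obs()['eef_pos']); e=np.mean(o,0)
    print('tcp',e.round(1),'lid',t, 'lid-tcp',(t[0]-e[:2]).round(1)); return t[0]-e[:2]
E
python3 - <<'E'
from h import *
held('knob_orange')
E
```

```text
tcp [454.7 283.2 129. ] lid (array([452.7, 284.1]), array([224.1, 206. , 423.8, 383.9]), array([201., 186.])) lid-tcp [-2.   0.9]
```

```bash
python3 -m jog '[[-8,-12,0,0,0,0,1],[-25,-38,0,0,0,0,1],[-45,-69,0,0,0,0,1],[-65,-100,0,0,0,0,1],[-82,-126,0,0,0,0,1],[-93,-143,0,0,0,0,1],[-98,-150,0,0,0,0,1],[-99,-152,0,0,0,0,1],[-99,-152,0,0,0,0,1],[-99,-152,0,0,0,0,1]]'
python3 - <<'E'
from h import *
held('knob_orange')
im=r.snapshot('wrist'); cv2.imwrite('pics/w3.png',im[:,:,::-1])
p=r.camera_params('wrist'); r.snapshot('wrist'); print(fit('wrist','rim_orange',p=p))
E
```

```text
time_s: 5.37
eef_pos: [488.4, 107.5, 129.8]
orientation: [3.141, -0.001, 2.751]
ft_force: [0.5, 1.1, 0.0]
gripper_width: 25.0
grip_force: 39.4
tcp [488.5 107.7 129.9] lid (array([485.9, 108.1]), array([223.9, 202.5, 422. , 386.6]), array([201., 186.])) lid-tcp [-2.6  0.4]
(array([457.2, 116.1]), 0.65, 0.16)
```

View pics/w3.png

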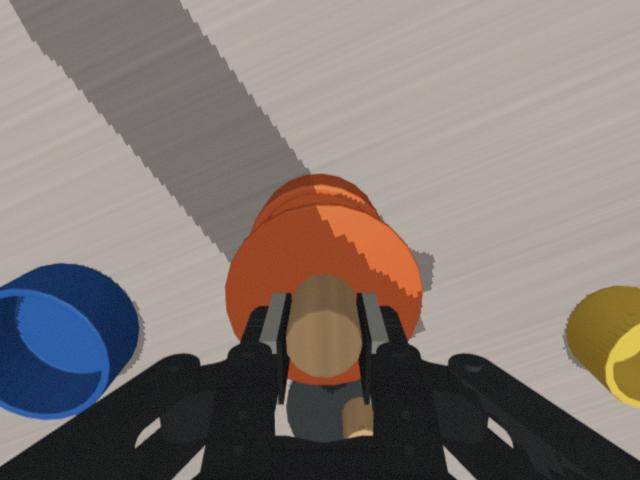

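The held lid sits at (324,294). Behind it the pot's far rim shows, its top edge near (318,174), left edge near 251 and right near 383. I'll compare that with the predicted outline.

```bash
python3 - <<'E'
from h import *
p=r.camera_params('wrist'); im=cv2.imread('pics/w3.png')
for xy in((486.5,105.2),(486.5,107)):
    for z in(0,45):
        uv=proj(p,ring(76 ,z)+[*xy,0]); k=uv[:,1].argmin(); print(xy,z,uv.min(0).round(),uv.max(0).round(),uv[k].round())
    for d in (76,66): 
        q=proj(p,ring(d,45)+[*xy,0]); cv2.polylines(im,[np.int32(q)],True,(0,255,0) if xy[1]<106 else (255,0,0),1)
    q=proj(p,ring(76,0)+[*xy,0]); cv2.polylines(im,[np.int32(q)],True,(0,255,0) if xy[1]<106 else (255,0,0),1)
cv2.imwrite('pics/w3o.png',cv2.resize(im[150:420,180:480],None,fx=2,fy=2))
print(todo([486.5+2.3,105.6-.7,90],2.748))
E
```

```text
(486.5, 105.2) 0 [261. 173.] [380. 287.] [317. 173.]
(486.5, 105.2) 45 [248. 186.] [391. 320.] [316. 186.]
(486.5, 107) 0 [263. 172.] [382. 286.] [320. 172.]
(486.5, 107) 45 [251. 184.] [394. 319.] [319. 184.]
(array([-0.9, -1.9, 40.2]), array([ 0.   , -0.   ,  0.002]))
```

View pics/w3o.png

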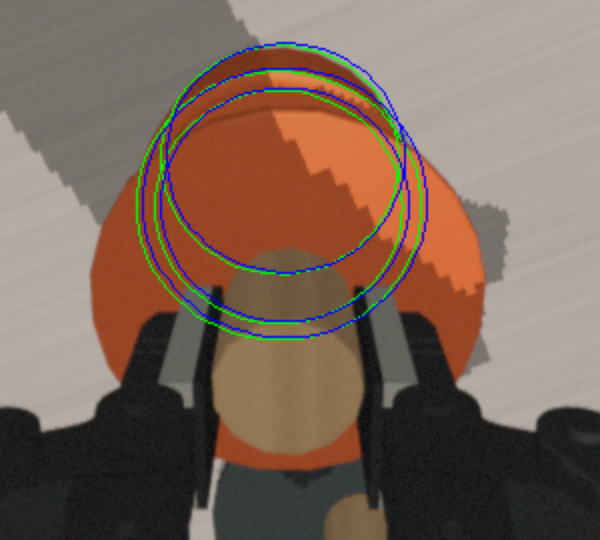

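The predicted outline (green) lies on the pot's visible edges to about 1 mm. Lowering with a small correction.

```bash
python3 -m jog '[[0,-1,5,0,0,0,1],[-1,-2,15,0,0,0,1],[-1,-2,26,0,0,0,1],[-1,-2,34,0,0,0,1],[-1,-2,38,0,0,0,1],[-1,-2,41,0,0,0,1],[-1,-2,44,0,0,0,1],[-1,-2,46,0,0,0,1],[-1,-2,48,0,0,0,1],[-1,-2,49,0,0,0,1],[-1,-2,49,0,0,0,1]]'
python3 -m jog '[[0,0,0.5,0,0,0,1],[0,0,1,0,0,0,1],[0,0,1,0,0,0,1]]'
```

```text
time_s: 6.53
eef_pos: [489.1, 103.3, 81.3]
orientation: [3.141, 0.0, 2.748]
ft_force: [0.2, -0.4, -0.8]
gripper_width: 24.5
grip_force: 39.4
time_s: 6.78
eef_pos: [489.1, 103.4, 80.4]
orientation: [3.141, 0.0, 2.748]
ft_force: [0.3, 0.5, -0.9]
gripper_width: 25.1
grip_force: 39.4
```

```bash
python3 -m jog '[[0,0,0.5,0,0,0,1],[0,0,1,0,0,0,1],[0,0,1.5,0,0,0,1],[0,0,1.5,0,0,0,1]]'
python3 -m jog '[[0,0,0.5,0,0,0,1],[0,0,0.7,0,0,0,1],[0,0,0.7,0,0,0,1]]'
```

```text
time_s: 7.12
eef_pos: [489.0, 103.3, 78.7]
orientation: [-3.141, -0.0, 2.748]
ft_force: [0.5, 0.1, -0.8]
gripper_width: 24.5
grip_force: 39.4
time_s: 7.37
eef_pos: [489.0, 103.3, 78.5]
orientation: [-3.142, -0.0, 2.748]
ft_force: [-2.4, -0.6, 4.4]
gripper_width: 25.0
grip_force: 39.9
```

Contact is at the height expected for a fully seated lid (41.5+37=78.5). Releasing and rising.

```bash
python3 -m jog '[[0,0,0,0,0,0,0.3],[0,0,0,0,0,0,0.1],[0,0,0,0,0,0,-0.2],[0,0,0,0,0,0,-0.3],[0,0,0,0,0,0,-0.3],[0,0,-10,0,0,0,-0.3],[0,0,-35,0,0,0,-0.3],[0,0,-65,0,0,0,-0.3],[0,0,-85,0,0,0,-0.3],[0,0,-90,0,0,0,-0.3],[0,0,-90,0,0,0,-0.3]]'
python3 - <<'E'
from h import *
p=r.camera_params('wrist'); im=r.snapshot('wrist'); cv2.imwrite('pics/w4.png',im[:,:,::-1])
print(fit('wrist','knob_orange',z0=37,p=p), fit('wrist','rim_orange',p=p))
r.snapshot('scene'); print(fit('scene','knob_orange',z0=37),fit('scene','knob_slate'))
print(todo([615.3,83.4,130],2.748))
E
```

```text
time_s: 8.28
eef_pos: [490.8, 103.8, 170.6]
orientation: [3.138, 0.004, 2.748]
ft_force: [-0.6, -0.4, -0.1]
gripper_width: 55.5
grip_force: 0.0
(array([486.9, 103.6]), 0.61, 0.97) (array([452.3, 120.1]), 0.86, 0.03)
(array([488.4, 101.9]), 0.89, 0.93) (array([615.2,  81.4]), 0.78, 0.91)
(array([-125.3,   30.9,   36.2]), array([-0.002, -0.002, -0.   ]))
```

View pics/w4.png

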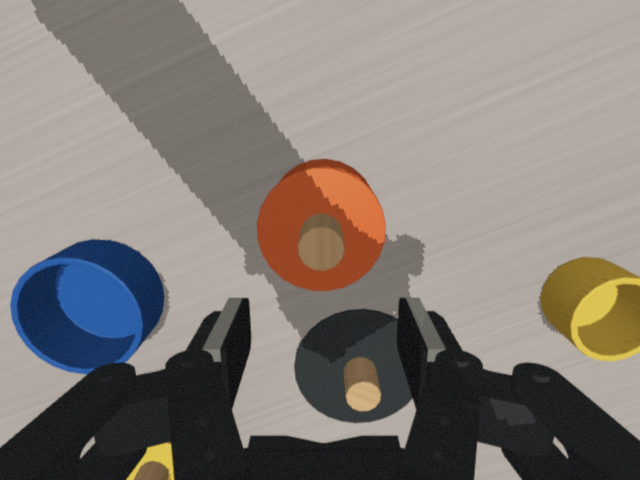

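The orange lid sits flat and concentric on its pot at (321,225). Next is the slate lid.

```bash
python3 -m jog '[[-10,3,3,0,0,0,-0.3],[-35,9,10,0,0,0,-0.3],[-65,16,20,0,0,0,-0.3],[-95,24,28,0,0,0,-0.3],[-115,28,34,0,0,0,-0.3],[-124,30,36,0,0,0,-0.3],[-125,30,36,0,0,0,-0.3],[-125,30,36,0,0,0,-0.3],[-125,30,36,0,0,0,-0.3]]'
python3 - <<'E'
from h import *
p=r.camera_params('wrist'); r.snapshot('wrist'); print(fit('wrist','knob_slate',p=p))
print(todo([615.3,83,40],2.748))
E
```

```text
time_s: 9.33
eef_pos: [614.8, 83.3, 131.7]
orientation: [-3.141, -0.002, 2.748]
ft_force: [-0.5, 0.5, 0.2]
gripper_width: 55.7
grip_force: 0.0
(array([613.4,  83.6]), 0.96, 0.97)
(array([-0.7, -0.5, 92.3]), array([ 0.   , -0.001,  0.001]))
```

```bash
python3 -m jog '[[0,0,15,0,0,0,-0.2],[0,0,40,0,0,0,-0.1],[0,0,65,0,0,0,-0.1],[0,0,82,0,0,0,-0.1],[0,0,89,0,0,0,-0.1],[0,0,90,0,0,0,-0.1],[0,0,90,0,0,0,-0.1],[0,0,90,0,0,0,0.4],[0,0,90,0,0,0,1],[0,0,90,0,0,0,1],[0,0,90,0,0,0,1],[0,0,90,0,0,0,1]]' 60
python3 -m jog '[[0,0,0,0,0,0,1],[0,0,0,0,0,0,1],[0,0,-5,0,0,0,1],[0,0,-20,0,0,0,1],[0,0,-45,0,0,0,1],[0,0,-75,0,0,0,1],[0,0,-92,0,0,0,1],[0,0,-100,0,0,0,1],[0,0,-100,0,0,0,1],[0,0,-100,0,0,0,1]]'
python3 - <<'E'
from h import *
h=held('knob_slate',41.5)
print(todo([485-h[0],-292.2-h[1],141],2.748))
E
```

```text
time_s: 10.43
eef_pos: [617.7, 83.3, 44.2]
orientation: [3.139, 0.003, 2.748]
ft_force: [-0.7, -0.7, 6.0]
gripper_width: 24.0
grip_force: 59.5
time_s: 11.27
eef_pos: [615.4, 83.0, 141.5]
orientation: [-3.141, -0.001, 2.748]
ft_force: [0.2, -0.1, -2.6]
gripper_width: 24.1
grip_force: 59.0
tcp [614.8  83.  140.8] lid (array([610.7,  84.4]), array([196.1, 166. , 449.3, 402.1]), array([261., 241.])) lid-tcp [-4.1  1.4]
(array([-2.880e+01, -3.958e+02, -2.000e-01]), array([-0.002, -0.003,  0.   ]))
```

```bash
python3 -m jog '[[-1,-10,0,0,0,0,1],[-2,-30,0,0,0,0,1],[-4,-62,0,0,0,0,1],[-7,-100,0,0,0,0,1],[-10,-140,0,0,0,0,1],[-13,-180,0,0,0,0,1],[-16,-220,0,0,0,0,1],[-19,-260,0,0,0,0,1],[-21,-298,0,0,0,0,1],[-24,-332,0,0,0,0,1],[-26,-360,0,0,0,0,1],[-27,-380,0,0,0,0,1]]'
python3 -m jog '[[-1,-10,0,0,0,0,1],[-1,-15,0,0,0,0,1],[-1,-16,0,0,0,0,1],[-1,-16,0,0,0,0,1],[-1,-16,0,0,0,0,1]]'
python3 - <<'E'
from h import *
h=held('knob_slate',41.5)
p=r.camera_params('wrist'); im=r.snapshot('wrist')
for xy in((485,-292.2),):
    for d,z in((100,45),(90,45),(100,0)): cv2.polylines(im,[np.int32(proj(p,ring(d,z)+[*xy,0]))],True,(0,255,0),1)
cv2.imwrite('pics/w5.png',im[:,:,::-1])
print(todo([485+3.7,-292.2-1,90],2.748))
E
```

```text
time_s: 12.37
eef_pos: [491.5, -282.7, 141.1]
orientation: [-3.139, -0.002, 2.742]
ft_force: [1.2, 0.4, -1.4]
gripper_width: 23.4
grip_force: 59.0
time_s: 12.78
eef_pos: [490.9, -291.1, 141.7]
orientation: [3.14, -0.001, 2.751]
ft_force: [0.7, -0.3, -0.6]
gripper_width: 24.1
grip_force: 59.0
tcp [ 490.9 -291.3  141.8] lid (array([ 485.8, -289.4]), array([196.8, 163.3, 449.7, 402.3]), array([262., 242.])) lid-tcp [-5.1  1.9]
(array([ 1.4, -2.2, 51.9]), array([ 0.001, -0.   ,  0.003]))
```

View pics/w5.png

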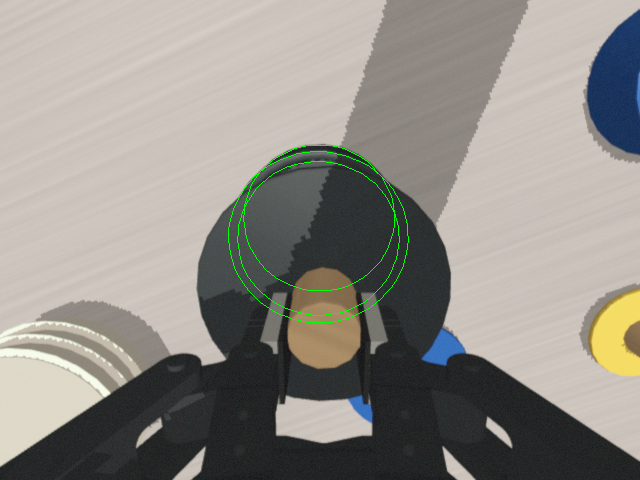

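The held slate lid and the visible pot rim (top at about (318,145)) line up with the prediction to within 3 mm. I'll correct and lower.

```bash
python3 -m jog '[[0.5,-1,5,0,0,0,1],[0.5,-2.5,17,0,0,0,1],[0.5,-2.5,32,0,0,0,1],[0.5,-2.5,42,0,0,0,1],[0.5,-2.5,48,0,0,0,1],[0.5,-2.5,52,0,0,0,1],[0.5,-2.5,55,0,0,0,1],[0.5,-2.5,57,0,0,0,1],[0.5,-2.5,59,0,0,0,1],[0.5,-2.5,59,0,0,0,1]]'
python3 -m jog '[[0,0,0.5,0,0,0,1],[0,0,1,0,0,0,1],[0,0,1.5,0,0,0,1],[0,0,1.5,0,0,0,1]]'
python3 -m jog '[[0,0,0.5,0,0,0,1],[0,0,1,0,0,0,1],[0,0,1,0,0,0,1]]'
```

```text
time_s: 13.77
eef_pos: [488.7, -295.6, 83.1]
orientation: [-3.142, 0.0, 2.748]
ft_force: [-0.0, 0.6, -1.2]
gripper_width: 24.1
grip_force: 59.0
time_s: 14.1
eef_pos: [488.6, -295.6, 81.7]
orientation: [3.142, 0.0, 2.748]
ft_force: [0.3, 0.6, -1.3]
gripper_width: 24.3
grip_force: 59.0
time_s: 14.35
eef_pos: [488.6, -295.6, 81.1]
orientation: [3.141, -0.0, 2.748]
ft_force: [-0.5, 1.2, 2.8]
gripper_width: 24.1
grip_force: 59.4
```

Seated: 44.2+37 = 81.2, and the force flipped on contact. Releasing; the blue lid is next.

```bash
python3 -m jog '[[0,0,0,0,0,0,0.3],[0,0,0,0,0,0,0.1],[0,0,0,0,0,0,-0.2],[0,0,0,0,0,0,-0.3],[0,0,0,0,0,0,-0.3],[0,0,-10,0,0,0,-0.3],[0,0,-35,0,0,0,-0.3],[0,0,-65,0,0,0,-0.3],[0,0,-85,0,0,0,-0.3],[0,0,-90,0,0,0,-0.3],[0,0,-90,0,0,0,-0.3]]'
python3 - <<'E'
from h import *
p=r.camera_params('wrist'); im=r.snapshot('wrist'); cv2.imwrite('pics/w6.png',im[:,:,::-1])
print(fit('wrist','knob_slate',z0=37,p=p))
r.snapshot('scene'); print(fit('scene','knob_slate',z0=37),fit('scene','knob_blue'))
print(todo([614.2,-278.3,130],2.748))
E
```

```text
time_s: 15.27
eef_pos: [490.1, -296.5, 173.3]
orientation: [3.141, 0.005, 2.748]
ft_force: [0.8, 0.2, 0.1]
gripper_width: 55.5
grip_force: 0.0
(array([ 484.9, -294.4]), 0.61, 0.97)
(array([ 486.9, -295.8]), 0.74, 0.95) (array([ 613.6, -277.9]), 0.66, 0.87)
(array([-111. ,   63.9,   38.5]), array([ 0.   , -0.003, -0.   ]))
```

View pics/w6.png

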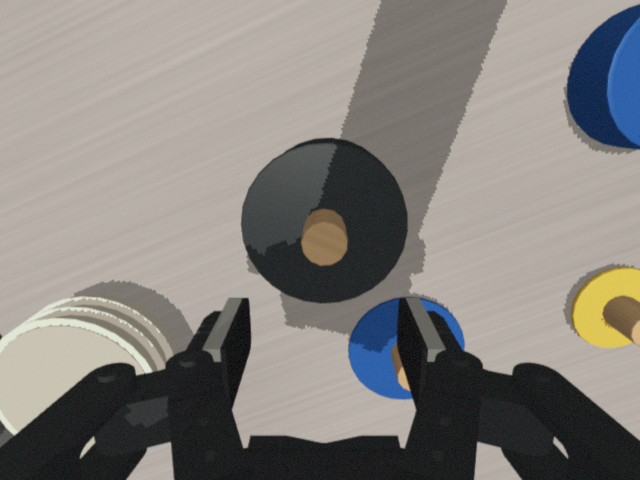

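The slate lid is flat on its pot at (325,220).

```bash
python3 -m jog '[[-9,5,3,0,0,0,-0.3],[-31,18,11,0,0,0,-0.3],[-58,33,20,0,0,0,-0.3],[-84,48,29,0,0,0,-0.3],[-102,59,35,0,0,0,-0.3],[-110,63,38,0,0,0,-0.3],[-111,64,38,0,0,0,-0.3],[-111,64,38,0,0,0,-0.3],[-111,64,38,0,0,0,-0.3]]'
python3 - <<'E'
from h import *
p=r.camera_params('wrist'); r.snapshot('wrist'); print(fit('wrist','knob_blue',p=p))
print(todo([614,-278.2,41],2.748))
E
```

```text
time_s: 16.27
eef_pos: [613.9, -280.3, 132.4]
orientation: [-3.14, -0.001, 2.746]
ft_force: [0.7, 0.2, 0.9]
gripper_width: 55.9
grip_force: 0.0
(array([ 613.1, -277.4]), 0.86, 0.96)
(array([ 0.8,  2.3, 92.1]), array([-0.001, -0.   , -0.003]))
```

```bash
python3 -m jog '[[1,2,15,0,0,0,-0.2],[1,2,40,0,0,0,-0.1],[1,2,65,0,0,0,-0.1],[1,2,82,0,0,0,-0.1],[1,2,89,0,0,0,-0.1],[1,2,91,0,0,0,-0.1],[1,2,91,0,0,0,-0.1],[1,2,91,0,0,0,0.4],[1,2,91,0,0,0,1],[1,2,91,0,0,0,1],[1,2,91,0,0,0,1],[1,2,91,0,0,0,1]]' 60
python3 -m jog '[[0,0,0,0,0,0,1],[0,0,0,0,0,0,1],[0,0,-5,0,0,0,1],[0,0,-20,0,0,0,1],[0,0,-45,0,0,0,1],[0,0,-75,0,0,0,1],[0,0,-92,0,0,0,1],[0,0,-100,0,0,0,1],[0,0,-100,0,0,0,1],[0,0,-100,0,0,0,1]]'
python3 - <<'E'
from h import *
h=held('knob_blue',41.5)
print(todo([482.2-h[0],-72-h[1],141],2.748))
E
```

```text
time_s: 17.37
eef_pos: [616.9, -277.7, 43.8]
orientation: [3.142, 0.004, 2.748]
ft_force: [-0.7, 1.9, 6.9]
gripper_width: 24.3
grip_force: 59.4
time_s: 18.2
eef_pos: [615.1, -276.4, 141.5]
orientation: [3.141, -0.0, 2.748]
ft_force: [-0.2, 0.8, -1.5]
gripper_width: 24.3
grip_force: 59.1
tcp [ 614.6 -276.1  140.5] lid (array([ 610.9, -274.5]), array([209.3, 182.1, 439.7, 391.4]), array([231., 214.])) lid-tcp [-3.7  1.6]
(array([195.9, 137.6,  -0.6]), array([ 0.   , -0.004,  0.   ]))
```

```bash
python3 -m jog '[[8,5,0,0,0,0,1],[27,19,0,0,0,0,1],[55,39,0,0,0,0,1],[85,60,0,0,0,0,1],[115,81,0,0,0,0,1],[143,101,0,0,0,0,1],[167,118,0,0,0,0,1],[184,130,0,0,0,0,1],[193,136,0,0,0,0,1],[195,137,0,0,0,0,1],[195,137,0,0,0,0,1],[195,137,0,0,0,0,1]]'
python3 -m jog '[[0,0,0,0,0,0,1],[0,0,0,0,0,0,1]]'
python3 - <<'E'
from h import *
h=held('knob_blue',41.5)
print(todo([482.2-h[0],-72-h[1],81],2.748),todo([482.2+3.5,-72-1,81],2.748))
E
```

```text
time_s: 19.3
eef_pos: [488.5, -76.8, 141.7]
orientation: [-3.141, 0.001, 2.746]
ft_force: [-0.2, -0.5, -0.1]
gripper_width: 23.8
grip_force: 59.1
time_s: 19.47
eef_pos: [488.7, -77.1, 141.7]
orientation: [-3.141, 0.001, 2.745]
ft_force: [-0.1, -0.7, -2.3]
gripper_width: 24.5
grip_force: 59.1
tcp [488.5 -76.8 141.7] lid (array([484.8, -75.7]), array([209.3, 182.3, 438. , 393.3]), array([231., 213.])) lid-tcp [-3.7  1.1]
(array([ 3.6,  2.3, 60.6]), array([-0.   ,  0.001, -0.002])) (array([ 3.9,  2.3, 60.6]), array([-0.   ,  0.001, -0.002]))
```

```bash
python3 -m jog '[[1,1,5,0,0,0,1],[3,2,17,0,0,0,1],[3,2,32,0,0,0,1],[3,2,42,0,0,0,1],[3,2,46,0,0,0,1],[3,2,48,0,0,0,1],[3,2,48,0,0,0,1],[3,2,48,0,0,0,1]]'
python3 - <<'E'
from h import *
h=held('knob_blue',43.8)
p=r.camera_params('wrist'); im=r.snapshot('wrist')
for d,z in((88,45),(78,45),(88,0)): cv2.polylines(im,[np.int32(proj(p,ring(d,z)+[482.2,-72,0]))],True,(0,255,0),1)
cv2.imwrite('pics/w7.png',im[:,:,::-1])
print(todo([482.2+3.5,-72-1,81],2.748))
E
```

```text
time_s: 20.23
eef_pos: [486.4, -72.6, 93.9]
orientation: [3.141, 0.001, 2.748]
ft_force: [1.0, -0.3, -1.4]
gripper_width: 24.3
grip_force: 59.1
tcp [486.5 -72.6  94.1] lid (array([483.8, -71.2]), array([210.8, 183.7, 439. , 392.7]), array([227., 210.])) lid-tcp [-2.7  1.4]
(array([ 0.6, -0.8, 13.2]), array([ 0.001,  0.001, -0.   ]))
```

View pics/w7.png

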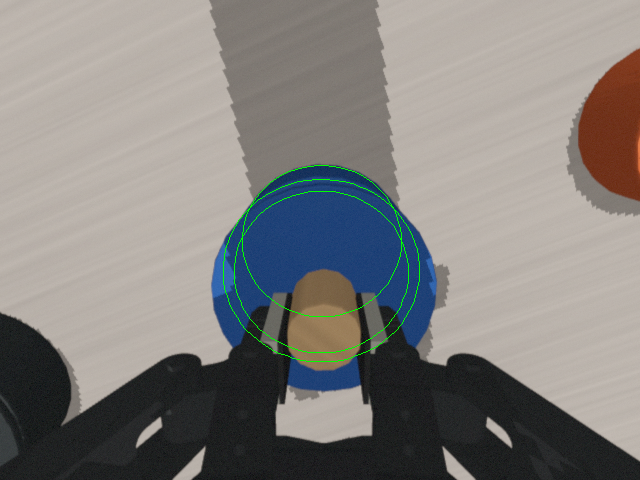

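The predicted blue pot outline (top at (322,165)) sits on the real one, so the lid is within about 1 mm. Lowering to contact at about 80.8.

```bash
python3 -m jog '[[0.5,-0.5,2,0,0,0,1],[0.5,-0.5,5,0,0,0,1],[0.5,-0.5,7,0,0,0,1],[0.5,-0.5,9,0,0,0,1],[0.5,-0.5,10.5,0,0,0,1],[0.5,-0.5,11.5,0,0,0,1],[0.5,-0.5,12,0,0,0,1],[0.5,-0.5,12,0,0,0,1]]'
python3 -m jog '[[0,0,0.5,0,0,0,1],[0,0,1,0,0,0,1],[0,0,1,0,0,0,1]]'
```

```text
time_s: 21.05
eef_pos: [485.1, -72.7, 81.4]
orientation: [-3.141, -0.0, 2.748]
ft_force: [0.4, -0.2, -0.6]
gripper_width: 24.3
grip_force: 58.9
time_s: 21.3
eef_pos: [485.3, -72.8, 80.8]
orientation: [3.141, 0.0, 2.748]
ft_force: [-1.9, -0.2, 1.0]
gripper_width: 24.7
grip_force: 59.2
```

```bash
python3 -m jog '[[0,0,0.3,0,0,0,1],[0,0,0.5,0,0,0,1],[0,0,0.5,0,0,0,1]]'
python3 -m jog '[[0,0,0,0,0,0,0.3],[0,0,0,0,0,0,0.1],[0,0,0,0,0,0,-0.2],[0,0,0,0,0,0,-0.3],[0,0,0,0,0,0,-0.3],[0,0,-10,0,0,0,-0.3],[0,0,-35,0,0,0,-0.3],[0,0,-65,0,0,0,-0.3],[0,0,-85,0,0,0,-0.3],[0,0,-90,0,0,0,-0.3],[0,0,-90,0,0,0,-0.3]]'
python3 - <<'E'
from h import *
p=r.camera_params('wrist'); im=r.snapshot('wrist'); cv2.imwrite('pics/w8.png',im[:,:,::-1])
print(fit('wrist','knob_blue',z0=37,p=p))
r.snapshot('scene'); print(fit('scene','knob_blue',z0=37),fit('scene','knob_yellow'))
print(todo([641.9,-117.2,130],2.748))
E
```

```text
time_s: 21.55
eef_pos: [485.4, -72.7, 80.7]
orientation: [3.141, -0.0, 2.748]
ft_force: [-2.0, -0.1, 5.7]
gripper_width: 24.3
grip_force: 59.6
time_s: 22.47
eef_pos: [487.0, -72.9, 172.5]
orientation: [3.139, 0.005, 2.748]
ft_force: [-0.3, 0.9, -0.1]
gripper_width: 55.2
grip_force: 0.0
None
(array([482.3, -73. ]), 0.78, 0.89) (array([ 641.1, -118.2]), 0.92, 0.86)
(array([-163.1,   19.5,   38. ]), array([-0.001, -0.003, -0.   ]))
```

```bash
python3 -m jog '[[-10,1,3,0,0,0,-0.3],[-34,4,8,0,0,0,-0.3],[-65,8,15,0,0,0,-0.3],[-97,12,23,0,0,0,-0.3],[-128,15,30,0,0,0,-0.3],[-150,18,35,0,0,0,-0.3],[-161,19,38,0,0,0,-0.3],[-163,19,38,0,0,0,-0.3],[-163,19,38,0,0,0,-0.3],[-163,19,38,0,0,0,-0.3]]'
python3 - <<'E'
from h import *
p=r.camera_params('wrist'); r.snapshot('wrist'); print(fit('wrist','knob_yellow',p=p))
print(todo([641.6,-117.4,41],2.748))
E
```

```text
time_s: 23.55
eef_pos: [642.1, -117.8, 131.1]
orientation: [-3.141, -0.002, 2.748]
ft_force: [0.3, -0.7, -0.3]
gripper_width: 55.7
grip_force: 0.0
(array([ 640.3, -116.5]), 0.97, 0.95)
(array([ 0.4, -0.1, 90.9]), array([ 0.   , -0.001, -0.   ]))
```

View pics/w8.png

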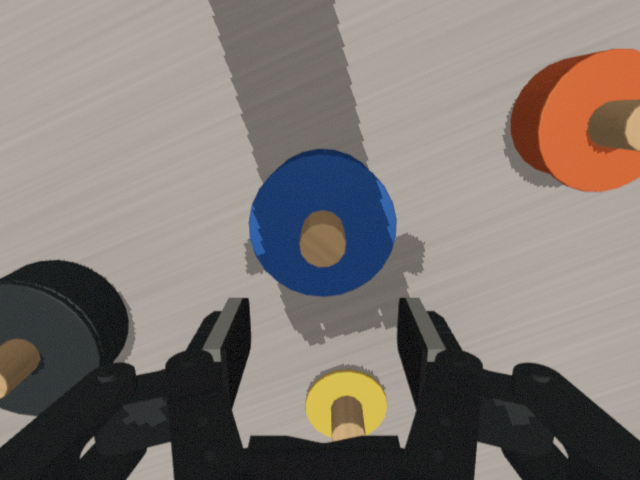

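The blue lid is flat on its pot at (323,222). Slate and orange, visible at the edges, are also well seated. Picking up yellow.

```bash
python3 -m jog '[[1,0,15,0,0,0,-0.2],[1,0,40,0,0,0,-0.1],[1,0,65,0,0,0,-0.1],[1,0,82,0,0,0,-0.1],[1,0,88,0,0,0,-0.1],[1,0,90,0,0,0,-0.1],[1,0,90,0,0,0,-0.1],[1,0,90,0,0,0,0.4],[1,0,90,0,0,0,1],[1,0,90,0,0,0,1],[1,0,90,0,0,0,1],[1,0,90,0,0,0,1]]' 50
python3 -m jog '[[0,0,0,0,0,0,1],[0,0,0,0,0,0,1],[0,0,-5,0,0,0,1],[0,0,-20,0,0,0,1],[0,0,-45,0,0,0,1],[0,0,-75,0,0,0,1],[0,0,-92,0,0,0,1],[0,0,-100,0,0,0,1],[0,0,-100,0,0,0,1],[0,0,-100,0,0,0,1]]'
python3 - <<'E'
from h import *
h=held('knob_yellow',42)
print(todo([623.8-h[0],264.7-h[1],141],2.748))
E
```

```text
time_s: 24.65
eef_pos: [643.8, -117.7, 44.1]
orientation: [3.14, 0.003, 2.748]
ft_force: [-1.0, 0.9, 5.9]
gripper_width: 24.4
grip_force: 49.5
time_s: 25.48
eef_pos: [641.8, -117.1, 142.1]
orientation: [3.141, -0.0, 2.748]
ft_force: [-1.1, 0.3, -1.0]
gripper_width: 24.4
grip_force: 49.2
tcp [ 641.2 -117.   141.1] lid (array([ 637.6, -115.4]), array([240.9, 214.2, 407.1, 369.3]), array([170., 162.])) lid-tcp [-3.6  1.6]
(array([157.9, 345.8,  -0.5]), array([-0.001, -0.004,  0.   ]))
```

```bash
python3 -m jog '[[4,9,0,0,0,0,1],[14,30,0,0,0,0,1],[28,62,0,0,0,0,1],[44,97,0,0,0,0,1],[60,132,0,0,0,0,1],[76,167,0,0,0,0,1],[92,202,0,0,0,0,1],[108,237,0,0,0,0,1],[123,270,0,0,0,0,1],[137,300,0,0,0,0,1],[148,324,0,0,0,0,1],[155,340,0,0,0,0,1]]'
python3 -m jog '[[2,4,0,0,0,0,1],[2.5,5.5,0,0,0,0,1],[2.5,5.5,0,0,0,0,1],[2.5,5.5,0,0,0,0,1],[2.5,5.5,0,0,0,0,1]]'
python3 - <<'E'
from h import *
h=held('knob_yellow',42)
print(todo([623.8-h[0],264.7-h[1],93],2.748),todo([623.8+3.3,264.7-1.2,93],2.748))
E
```

```text
time_s: 26.58
eef_pos: [626.7, 262.3, 140.2]
orientation: [3.141, -0.004, 2.754]
ft_force: [-0.6, 1.2, -0.2]
gripper_width: 24.5
grip_force: 49.2
time_s: 27.0
eef_pos: [630.1, 258.5, 142.1]
orientation: [-3.14, 0.001, 2.743]
ft_force: [0.3, 0.3, -0.8]
gripper_width: 24.5
grip_force: 49.2
tcp [630.  259.  142.2] lid (array([626.2, 260.2]), array([243.4, 215.9, 405.7, 369. ]), array([170., 162.])) lid-tcp [-3.8  1.2]
(array([ 3.7,  2.8, 49.2]), array([-0.001,  0.001, -0.004])) (array([ 4.1,  2.6, 49.2]), array([-0.001,  0.001, -0.004]))
```

```bash
python3 -m jog '[[1,1,5,0,0,0,1],[3,2,17,0,0,0,1],[3,2,32,0,0,0,1],[3,2,42,0,0,0,1],[3,2,46,0,0,0,1],[3,2,47,0,0,0,1],[3,2,47,0,0,0,1],[3,2,47,0,0,0,1]]'
python3 - <<'E'
from h import *
h=held('knob_yellow',44.1)
p=r.camera_params('wrist'); im=r.snapshot('wrist')
for d,z in((64,45),(54,45),(64,0)): cv2.polylines(im,[np.int32(proj(p,ring(d,z)+[623.8,264.7,0]))],True,(0,255,0),1)
cv2.imwrite('pics/w9.png',im[:,:,::-1])
print(todo([623.8+3.3,264.7-1.2,81],2.748))
E
```

```text
time_s: 27.77
eef_pos: [627.7, 265.2, 95.3]
orientation: [3.141, 0.001, 2.748]
ft_force: [0.1, 0.5, -0.8]
gripper_width: 24.3
grip_force: 49.2
tcp [627.8 265.3  95.6] lid (array([624.6, 267.1]), array([243.1, 212.7, 408.1, 370.8]), array([168., 160.])) lid-tcp [-3.2  1.8]
(array([ 0.1, -2. , 15. ]), array([ 0.001,  0.001, -0.   ]))
```

View pics/w9.png

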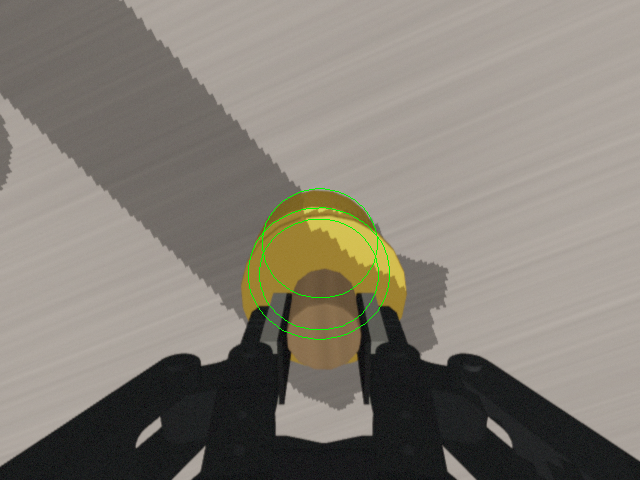

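The yellow pot outline matches (top at (321,188)). I'll correct by −1.5 mm and lower.

```bash
python3 -m jog '[[0,-1,1,0,0,0,1],[0,-1.5,4,0,0,0,1],[0,-1.5,7,0,0,0,1],[0,-1.5,9.5,0,0,0,1],[0,-1.5,11.5,0,0,0,1],[0,-1.5,12.5,0,0,0,1],[0,-1.5,13,0,0,0,1],[0,-1.5,13,0,0,0,1]]'
python3 -m jog '[[0,0,0.5,0,0,0,1],[0,0,1,0,0,0,1],[0,0,1,0,0,0,1]]'
```

```text
time_s: 28.58
eef_pos: [626.6, 263.7, 81.8]
orientation: [-3.141, -0.0, 2.748]
ft_force: [-0.3, -0.5, 0.2]
gripper_width: 24.0
grip_force: 49.2
time_s: 28.83
eef_pos: [626.8, 263.8, 81.3]
orientation: [3.141, 0.0, 2.748]
ft_force: [-0.4, 0.2, -0.1]
gripper_width: 24.2
grip_force: 49.3
```

```bash
python3 -m jog '[[0,0,0.3,0,0,0,1],[0,0,0.6,0,0,0,1],[0,0,0.6,0,0,0,1]]'
```

```text
time_s: 29.08
eef_pos: [626.8, 263.9, 81.2]
orientation: [3.141, 0.0, 2.748]
ft_force: [-1.5, -0.6, 3.9]
gripper_width: 24.4
grip_force: 49.4
```

Seated (44.1+37=81.1). Release, rise, and check all four.

```bash
python3 -m jog '[[0,0,0,0,0,0,0.3],[0,0,0,0,0,0,0.1],[0,0,0,0,0,0,-0.2],[0,0,0,0,0,0,-0.3],[0,0,0,0,0,0,-0.3],[0,0,-10,0,0,0,-0.3],[0,0,-35,0,0,0,-0.3],[0,0,-65,0,0,0,-0.3],[0,0,-95,0,0,0,-0.3],[0,0,-120,0,0,0,-0.3],[0,0,-130,0,0,0,-0.3],[0,0,-130,0,0,0,-0.3]]'
python3 - <<'E'
from h import *
a=r.snapshot('wrist'); 
s=r.snapshot('scene'); 
for c in D: print(c,fit('scene','knob_'+c,z0=37))
s=cv2.resize(s[120:400,140:480],None,fx=1.7,fy=1.7); 
cv2.imwrite('pics/s9.png',s[:,:,::-1]); cv2.imwrite('pics/w10.png',a[:,:,::-1])
E
```

```text
time_s: 30.08
eef_pos: [629.1, 264.5, 215.0]
orientation: [3.135, 0.005, 2.748]
ft_force: [-0.4, 0.9, 0.0]
gripper_width: 55.4
grip_force: 0.0
slate (array([ 486.7, -296. ]), 0.77, 0.94)
blue (array([482.1, -71.6]), 0.63, 0.93)
orange (array([489.4, 100.9]), 0.71, 0.84)
yellow (array([624.6, 263.4]), 0.59, 0.9)
```

View pics/s9.png

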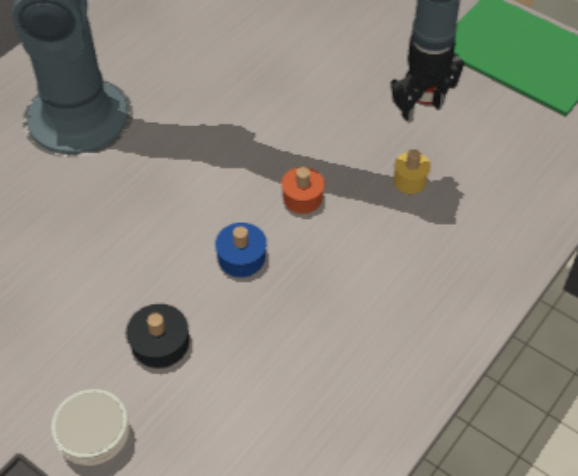

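View pics/w10.png

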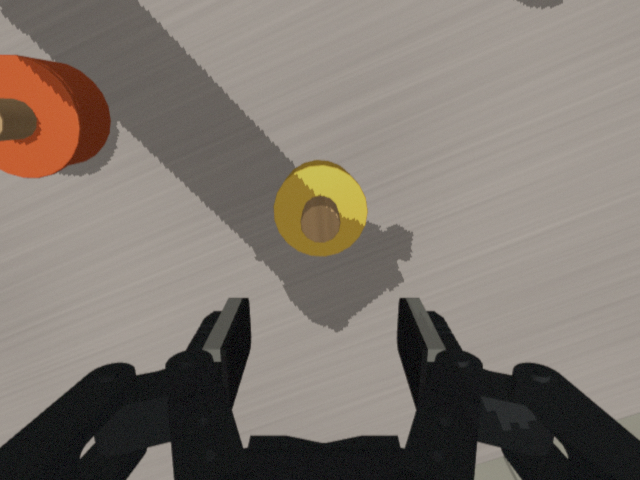

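All four lids look flat on their pots: yellow at (321,209) in the wrist view, and orange, blue and slate level in the scene crop. The gripper is clear, so I'm handing the job in.

```bash
python3 -c "
from bench import r
print(r.job_done())"
```

```text
the job is handed in; nothing more can be done
None
```

I set all four lids down on their own pots; in the last pictures they looked flat and fully down. I kept clear of the jar and bowls, and handed the job in at about 30 s; no verdict was returned.

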